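Proof-pull two spring clips and sort out the weak one

TASK

The two spring clips on the pull tester look alike, but one has a tired spring. Proof-pull the gauge card of the clip in the left lane (as the robot sees it) first and then of the one in the right lane, straight out along the lane with about 10 N for a moment and never more than 13 N: the good clip holds its card, the weak one lets it slide right out. Put the weak clip in the deep grey reject bin and its card in the shallow black card tray; leave the good clip seated in its lane, still holding its card, with both sleds sprung back.

Things in the scene. Friction and masses are not known exactly. Their poses are not given: they have to be found in the camera images.
- tester: Fixed pull tester: aluminium base 200 x 220 mm, 12 mm thick, with two lanes side by side, 130 mm apart. Origin: centre of its underside on the bench. Its x axis runs along the lanes, away from the robot; cards are pulled out towards -x of the tester; y to the left, z up.
- lane_a (a point): Where (within 3 mm) the housing of the clip in the left lane (+y of the tester) sits: centre of its underside, on the sled's floor, 24.5 mm above the bench. The housing stands, with 0 to 4 mm of play, behind two steel stop posts (8 x 10 mm, 40 mm tall, either side of the jaws) that take the pull; 4 mm lips to its sides and rear, so it lifts straight up.
- lane_b (a point): The same for the right lane (-y).
- sled_a (a joint): Left sled: steel plate that carries the clip and the card (floor 24.5 mm above the bench) on a spring, 4 N per mm (10 N is 2.5 mm). Value: how far it has been pulled along the tester's -x, m; 0 at rest; stop at 10 mm.
- sled_b (a joint): Right sled, the same.
- clip_p_mid (a point): One clip, in either lane. Spring clip of dark steel, 160 g: a solid housing 32 mm long (x), 38 mm wide (y), 44 mm tall, and on its -x side two steel jaws reaching 34 mm out, 20 mm wide together, the +y one sprung. Point: centre of the housing, 22 mm above its underside; lift the clip by the housing's two sides. Its card stands at -x, grip bar centre 78 to 82 mm from here.
- clip_q_mid (a point): The other clip, in the other lane; same looks.
- card_p_mid (a point): Card in clip_p. White rigid gauge card standing on edge, 58 mm long, 45 mm tall, 40 g: a 4 mm thick blade pinched about 15 mm deep in the jaws, and at the outer end a grip bar 22 mm long, 10 mm thick, 45 mm tall. Point: centre of the grip bar, half-way up. Own x runs from here to the blade tip (47 mm), y across the thickness, z up.
- card_q_mid (a point): Card in clip_q, the same looks. A weak clip lets its card slide at 2 to 7 N; a good one holds it beyond 15 N. A card is out of the jaws when pulled about 20 mm.
- clip_p: Clip_p itself; origin: underside, at the middle of the housing's front face (the side with the jaws).
- clip_q: Clip_q itself, the same.
- card_p: Card_p itself; origin: underside of the grip bar's centre.
- card_q: Card_q itself, the same.
- reject_bin: Deep grey plastic bin, fixed, open on top, 150 x 150 mm, 45 mm tall, walls and floor 4 to 5 mm. Origin: centre of its underside.
- card_tray: Shallow black plastic tray, fixed, 150 x 150 mm, 18 mm tall, walls and floor 4 to 5 mm. Origin: centre of its underside.
- flask: White bottle with metal cap, 48 mm across, 100 mm tall, a bystander. Origin: underside centre.
- mouse: Black computer mouse, 100 x 58 x 33 mm, a bystander. Origin: underside centre.
- loupe: Black stand loupe, 36 mm across, 34 mm tall, a bystander. Origin: underside centre.
There are look-alikes about, which are no part of the job. Leave any red or yellow look-alike of the card_q alone.

How it is judged:
On the way, in this order (a step that is already met when the one before it is completed fails the run):
1. the left card has been pulled with at least 7 N, or has come out of its clip ((value of joint sled_a above 0.0018 m or (horizontal distance between clip_p_mid and lane_a below 0.02 m and distance between clip_p_mid and card_p_mid above 0.105 m) or (horizontal distance between clip_q_mid and lane_a below 0.02 m and distance between clip_q_mid and card_q_mid above 0.105 m))), for 0.15 s.
2. the right card has been pulled with at least 7 N, or has come out of its clip ((value of joint sled_b above 0.0018 m or (horizontal distance between clip_p_mid and lane_b below 0.02 m and distance between clip_p_mid and card_p_mid above 0.105 m) or (horizontal distance between clip_q_mid and lane_b below 0.02 m and distance between clip_q_mid and card_q_mid above 0.105 m))), for 0.15 s.
At the end, for the whole second after the job is handed in: Weak clip in the reject bin (centre within 68 mm of the bin centre each way, below 55 mm), its card in the card tray (71 mm, below 50 mm); good clip in its lane within 6 mm, holding its card (points under 90 mm apart); sleds back within 0.8 mm; all at rest (((x of clip_p_mid in the frame of reject_bin between -0.068 and 0.068 m and y of clip_p_mid in the frame of reject_bin between -0.068 and 0.068 m and height (world z) of clip_p_mid below 0.055 m and x of card_p_mid in the frame of card_tray between -0.071 and 0.071 m and y of card_p_mid in the frame of card_tray between -0.071 and 0.071 m and height (world z) of card_p_mid below 0.05 m and distance between clip_q_mid and card_q_mid below 0.09 m and (horizontal distance between clip_q_mid and lane_a below 0.006 m or horizontal distance between clip_q_mid and lane_b below 0.006 m) and height (world z) of clip_q_mid between 0.04 and 0.052 m) or (x of clip_q_mid in the frame of reject_bin between -0.068 and 0.068 m and y of clip_q_mid in the frame of reject_bin between -0.068 and 0.068 m and height (world z) of clip_q_mid below 0.055 m and x of card_q_mid in the frame of card_tray between -0.071 and 0.071 m and y of card_q_mid in the frame of card_tray between -0.071 and 0.071 m and height (world z) of card_q_mid below 0.05 m and distance between clip_p_mid and card_p_mid below 0.09 m and (horizontal distance between clip_p_mid and lane_a below 0.006 m or horizontal distance between clip_p_mid and lane_b below 0.006 m) and height (world z) of clip_p_mid between 0.04 and 0.052 m)) and value of joint each of sled_a, sled_b below 0.0008 m and linear speed of each of clip_p, clip_q, card_p, card_q below 0.03 m/s); the robot touches nothing.
It fails at once if the left sled is pulled with more than 14 N (3.5 mm) (value of joint sled_a above 0.0035 m).
It fails at once if the right sled is pulled with more than 14 N (3.5 mm) (value of joint sled_b above 0.0035 m).
It fails at once if the flask is knocked over or pushed more than 25 mm (distance of flask from where it was at the start of the episode above 0.025 m or angle between flask's own z axis and vertical above 0.5 rad).
It fails at once if the mouse is knocked over or pushed more than 25 mm (distance of mouse from where it was at the start of the episode above 0.025 m or angle between mouse's own z axis and vertical above 0.5 rad).
It fails at once if the loupe is knocked over or pushed more than 25 mm (distance of loupe from where it was at the start of the episode above 0.025 m or angle between loupe's own z axis and vertical above 0.5 rad).
It also fails if it takes over 72 s, if anything falls off the work surface, if the arm or the gripper's body presses on something with over 40 N, if the wrist force passes 120 N, or if a joint passes its speed limit or range.

ROBOT

A 6-joint arm with a two-finger parallel gripper is mounted at the origin on the work surface. World frame = base frame: x ahead of the robot, y to its left, z up, the work surface at z = 0. Lengths are in m, angles in rad, forces in N, time in s.
With the tool pointing down it reaches from about 0.375 to 0.9 m from the base axis. Payload 3.1 kg.
Tool frame: the origin (TCP) lies on the centre line of the jaws, within the pads' length; the fingertips stand ahead of it and the grasp point (between the pads) lies 3 mm ahead of it (robot.tip_reach is the z of the fingertips in the tool frame, in m); z points along the fingers, y is the line along which they close (so a half turn about z gives the same grasp; the last joint's range is limited). The gripper opens to 87 mm and grips with 3 to 60 N. Pads are 19 mm wide; open, the fingers measure 117 mm over their backs; the gripper's body (75 mm by 190 mm) begins 51 mm behind the grasp point.
Start: joints at [1.143, 0.527, 1.433, -0, 1.181, -0.178], TCP at [0.154, 0.606, 0.245] pointing down, gripper open.
Joint ranges: [-3.08, 3.08], [-0.75, 2.2], [0.22, 2.44], [-1.43, 4.57], [0, 2.65], [-2.85, 2.85]. Speed limits (rad/s): [2.79, 2.79, 3.14, 3.14, 3.14, 3.14].

INTERFACE

Orientations are given as a unit quaternion [x, y, z, w].
In Python, from rig import sensors, eyes, ticket, robot gives the robot as it stands.
- The arm moves only by the tool drive_tool, never from a script. Its argument "deltas" is a list that holds one entry, the list of rows, each a list of 6 numbers: the shift along the tool's x, y, z in mm, then the turn, a rotation vector about the tool's x, y, z in rad. A call has 1 to 8 rows; each row shifts and turns the commanded pose from where the row before left it, along the tool's axes as they then stand; what a row does not reach is not made up. A row lasts 1/12 s, in which the tool goes at most 41.7 mm and 7.16 degrees, less where a joint would pass 70% of its speed; a pose out of reach is approached as far as the arm can. A call is refused whole if a number of a shift passes 41.7 or a number of a turn 0.125, either way. A call with a gripper value outside its range is refused whole. "gripper" is the opening in per cent of the stroke, from 0 (shut) to 100 (fully open), set as the call begins (left out, the last holds). The fingers move at their own pace and stop on an object; "squeeze" is the grip in N (left out, the last holds). Time passes only in rows, so rows that do not move let the fingers close. It gives the time, the measured TCP pose, the force, the opening and the grip force at its end, in the units of the state.
- sensors.get_obs(): the state, without advancing time (a new reading comes with each control period).
- eyes.camera(name): name is "side" or "top"; returns a dict with "img" (400x640x3 uint8, red, green, blue), "fov_y" (degrees; the focal length in pixels is half the picture's height over the tangent of half this angle, whatever the lens; pixels are square), "cx", "cy" (the principal point, pixels), "D" ([k1, k2, p1, p2, k3] as OpenCV has them; the pictures are not rectified), "xyz" and "attitude" of the camera in the world. Camera axes: x right, y up, looking along -z (the intrinsics and any distortion apply to the point x, -y, -z); pixel columns grow to the right and rows downward; lengths in m; the calibration is good to about 2 mm. A picture is of the moment at which its call begins. There is no depth.
- ticket.hand_in(): hands the job in; it is judged then, once.
The state is a dict: "time": time; "q": joint angles; "joint_velocities": joint speeds; "joint_torque": joint torques, N m; "position": TCP position; "tool_rot": TCP orientation; "ft_force": force on the tool from outside, world axes, zero at the start; "moment": the same for the moment, N m; "grip_width": finger opening in m; "grip_force": force on a finger pad.
Only numpy, scipy, OpenCV 4.12 (cv2) and the standard library are available. Lean on these libraries where they do the work, as an engineer would, in place of code of your own. Each camera call takes 0.05 s, during which the arm holds its last target. There are 200 camera calls.

## Working session

There is one attempt and no reset: what is moved stays moved. The work goes in short steps, Python scripts to look and compute and a tool call to move; the robot and the scene stay as the last step left them, time stands still between calls to the robot, and variables do not carry over. Pictures are saved under pics/ and viewed, at most 14 in all, crops included, and the job is handed in when it is done.

Besides the shell and the picture viewer there is one more tool, called as name(argument=value, ...) on one line, values as JSON. drive_tool: Moves the arm, as the interface text tells. Its arguments: {"type":"object","properties":{"deltas":{"type":"array"},"gripper":{"type":"number"},"squeeze":{"type":"number"}},"required":["deltas"]}

```bash
mkdir -p pics; cat > h.py <<'E'
import numpy as np, cv2
from scipy.spatial.transform import Rotation as R
from rig import sensors, eyes, ticket, robot
def cam(n):
    c=eyes.camera(n); im=c["img"]; f=im.shape[0]/2/np.tan(np.radians(c["fov_y"])/2)
    c["K"]=np.array([[f,0,c["cx"]],[0,f,c["cy"]],[0,0,1.]]); a=np.array(c["attitude"])
    c["R"]=R.from_quat(a).as_matrix() if a.size==4 else a.reshape(3,3); return c
def plane(c,px,z):
    p=cv2.undistortPoints(np.array(px,float).reshape(-1,1,2),c["K"],np.array(c["D"],float))[:,0]
    d=np.c_[p[:,0],-p[:,1],-np.ones(len(p))]@c["R"].T; o=np.array(c["xyz"])
    return o+d*((z-o[2])/d[:,2])[:,None]
def proj(c,P):
    q=(np.atleast_2d(P)-np.array(c["xyz"]))@c["R"]; q=q*[1,-1,-1]
    return cv2.projectPoints(q,np.zeros(3),np.zeros(3),c["K"],np.array(c["D"],float))[0][:,0]
def save(n,im): cv2.imwrite("pics/"+n,cv2.cvtColor(im,cv2.COLOR_RGB2BGR))
E
python3 - <<'E'
from h import *
for n in("top","side"):
    c=cam(n); save(n+"0.png",c["img"]); print(n,c["xyz"],c["attitude"],c["fov_y"],c["D"])
o=sensors.get_obs(); print(o["position"],o["tool_rot"],o["ft_force"],robot.tip_reach)
E
```

```text
top [3.83813434e-01 4.88802053e-05 1.01944531e+00] [ 0.06200289 -0.05837436 -0.70099773  0.70806092] 50.628266558261615 [0.00420604 0.         0.         0.         0.        ]
side [ 0.48597794 -0.69274782  0.46538914] [ 0.50623698 -0.02073277 -0.03807976  0.86130378] 54.8635793172987 [-0.00072056  0.          0.          0.          0.        ]
[0.15361814 0.60520221 0.24365372] [ 1.24085341e-01  9.92271071e-01 -9.31628862e-04 -2.86422210e-04] [-0.98086401  0.578258   -0.10085191] 0.022
```

View pics/top0.png

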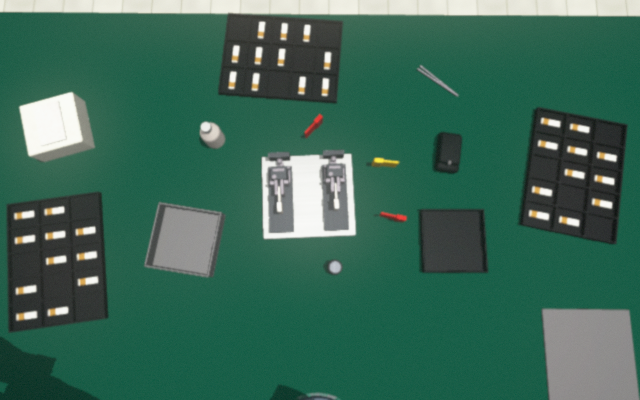

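View pics/side0.png

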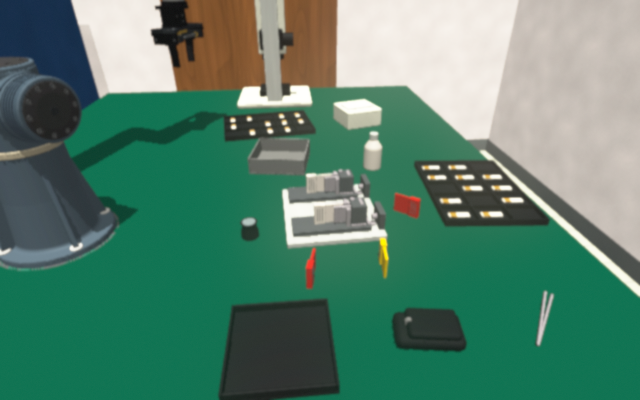

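The top view shows the tester at about (308,196), with clip and card in the left lane (279,195) and right lane (335,190). The grey bin is at (185,240), the black tray at (452,240), the flask at (212,135), the mouse at (449,152) and the loupe at (334,267). The red and yellow look-alikes stand at (313,125), (385,161) and (393,216). The cards I want are the two white ones in the lane jaws.

```bash
python3 - <<'E'
from h import *
c=cam("top"); s=cam("side")
im=c["img"]; 
a=cv2.resize(im[140:250,250:370],None,fx=5,fy=5,interpolation=cv2.INTER_CUBIC)
save("cropt.png",a)
save("crops.png",cv2.resize(s["img"][160:250,275:400],None,fx=6,fy=6,interpolation=cv2.INTER_CUBIC))
# tester white base
g=im.min(2).astype(int); m=(g>150).astype(np.uint8); m[:,:240]=0;m[:,380:]=0;m[:140]=0;m[250:]=0
m=cv2.morphologyEx(m,cv2.MORPH_CLOSE,np.ones((3,3)))
ct=max(cv2.findContours(m,0,2)[0],key=cv2.contourArea); r=cv2.minAreaRect(cv2.convexHull(ct)); b=cv2.boxPoints(r)
P=plane(c,b,0.012); print("base",b.round(1).tolist(),P.round(4).tolist(),P.mean(0))
print("edges",[np.linalg.norm(P[i]-P[i-1]).round(4) for i in range(4)],[np.degrees(np.arctan2(*(P[i]-P[i-1])[1::-1])).round(2) for i in range(4)])
E
```

```text
base [[259.70001220703125, 156.89999389648438], [352.20001220703125, 153.10000610351562], [355.6000061035156, 234.89999389648438], [263.1000061035156, 238.6999969482422]] [[0.653, 0.1447, 0.012], [0.6648, -0.0826, 0.012], [0.4638, -0.0897, 0.012], [0.4526, 0.1301, 0.012]] [0.55854693 0.02560839 0.012     ]
edges [np.float64(0.201), np.float64(0.2276), np.float64(0.2011), np.float64(0.2201)] [np.float64(4.16), np.float64(-87.04), np.float64(-177.97), np.float64(92.93)]
```

View pics/cropt.png

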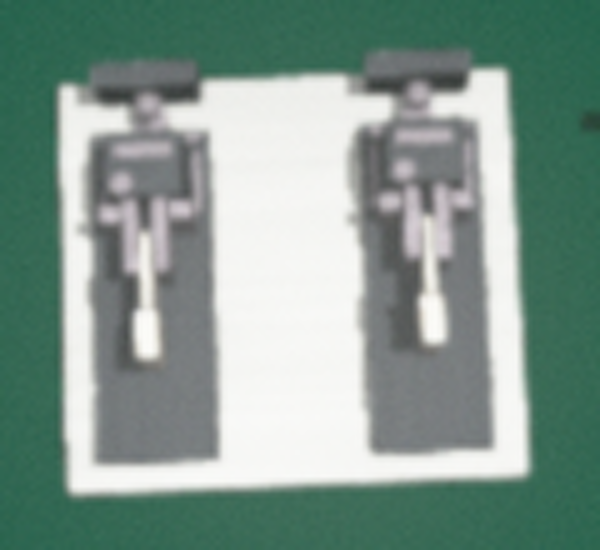

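View pics/crops.png

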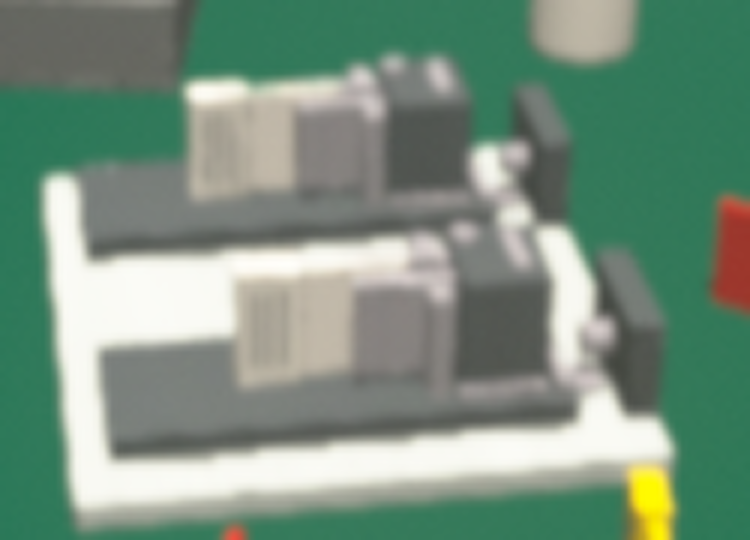

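The crops show the two white gauge cards held in the jaws. In the left lane the bar top is near full-image pixel (279,206); in the right lane it is near (336,203). These fit the description because they are white and clamped in the clips, while the red and yellow ones stand free on the bench.

```bash
python3 - <<'E'
from h import *
c=cam("top"); s=cam("side")
T=lambda L:np.array(L,float)/5+[250-.4,140-.4]
S=lambda L:np.array(L,float)/6+[275-.4,160-.4]
P=plane(c,T([[60,85],[508,70],[530,472],[68,493]]),.012); print("base",P.round(4).tolist(),P.mean(0)); 
ang=lambda v:np.degrees(np.arctan2(v[1],v[0])).round(2)
print(ang(P[0]-P[3]),ang(P[1]-P[2]),ang(P[0]-P[1])-90,ang(P[3]-P[2])-90)
# bars: bright mask centroid in hi-res, at top z
im=c["img"]; g=cv2.resize(im[140:250,250:370],None,fx=5,fy=5,interpolation=cv2.INTER_CUBIC).min(2)
for nm,(x0,x1,y0,y1) in dict(L=(120,175,225,380),R=(405,460,215,365)).items():
    sub=g[y0:y1,x0:x1]; 
    w=[(y+y0,)+tuple(np.where(sub[y]>150)[0][[0,-1]]+x0)+(int(sub[y].max()),) for y in range(0,sub.shape[0],6) if (sub[y]>150).any()]
    print(nm,[tuple(map(int,t)) for t in w])
# sanity: side image of left/right bar top outer corners
print("side bar outer top near corners", plane(s,S([[190,98],[236,276]]),.0695).round(4).tolist())
print("side bar outer bottom", plane(s,S([[192,195],[240,385]]),.0245).round(4).tolist())
E
```

```text
base [[0.6537, 0.1402, 0.012], [0.6634, -0.08, 0.012], [0.4659, -0.0897, 0.012], [0.4537, 0.1299, 0.012]] [0.559196  0.0250813 0.012    ]
2.93 2.81 2.510000000000005 3.1700000000000017
L [(225, 124, 166, 194), (231, 124, 166, 195), (237, 125, 167, 213), (243, 125, 167, 231), (249, 125, 168, 234), (255, 125, 167, 235), (261, 125, 168, 235), (267, 125, 165, 237), (273, 135, 155, 239), (279, 138, 154, 234), (285, 139, 155, 230), (291, 139, 155, 230), (297, 139, 155, 229), (303, 139, 156, 225), (309, 136, 157, 228), (315, 133, 159, 244), (321, 133, 160, 248), (327, 133, 160, 248), (333, 133, 161, 248), (339, 133, 161, 248), (345, 134, 161, 249), (351, 134, 161, 248), (357, 137, 159, 203)]
R [(215, 406, 449, 199), (221, 405, 449, 215), (227, 405, 450, 222), (233, 405, 452, 221), (239, 405, 452, 221), (245, 405, 452, 222), (251, 407, 452, 224), (257, 422, 447, 232), (263, 423, 437, 233), (269, 423, 437, 234), (275, 423, 439, 234), (281, 423, 440, 232), (287, 423, 440, 226), (293, 421, 442, 225), (299, 418, 446, 241), (305, 418, 447, 247), (311, 419, 447, 246), (317, 419, 448, 247), (323, 420, 449, 248), (329, 420, 449, 248), (335, 421, 449, 250), (341, 423, 447, 217)]
side bar outer top near corners [[0.5135, 0.0836, 0.0695], [0.5224, -0.0461, 0.0695]]
side bar outer bottom [[0.5134, 0.089, 0.0245], [0.5232, -0.0433, 0.0245]]
```

```bash
python3 - <<'E'
from h import *
c=cam("top"); s=cam("side")
T=lambda L:np.array(L,float)/5+[250-.4,140-.4]
B=plane(c,T([[147,334.5],[434,318.5]]),.0695); print("bars",B.round(4).tolist())
print("blade tip side", plane(c,T([[146,280],[430,270]]),.0695).round(4).tolist())
yaw=.05; ctr=np.array([.5592,.0251]); x=np.array([np.cos(yaw),np.sin(yaw)]); y=np.array([-x[1],x[0]])
for b in B: print("in tester",(b[:2]-ctr)@x,(b[:2]-ctr)@y)
# housings top (z .0685) by eye
H=plane(c,T([[94,138],[182,133],[184,190],[92,194],[386,124],[475,119],[478,173],[388,181]]),.0685)
print("H",[(((h[:2]-ctr)@x).round(4),((h[:2]-ctr)@y).round(4)) for h in H])
# bin / tray / flask bits
im=c["img"]; hsv=cv2.cvtColor(im,cv2.COLOR_RGB2HSV)
m=((hsv[...,1]<90)|(hsv[...,2]<50)).astype(np.uint8)
for n,(x0,x1,y0,y1),z in(("bin",(135,235,190,290),.045),("tray",(405,500,195,285),.018)):
    k=np.zeros_like(m);k[y0:y1,x0:x1]=m[y0:y1,x0:x1]
    ct=max(cv2.findContours(k,0,2)[0],key=cv2.contourArea); b=cv2.boxPoints(cv2.minAreaRect(ct)); P=plane(c,b,z)
    print(n,b.round(0).tolist(),P.round(3).tolist(),P.mean(0).round(4))
print("proj",proj(c,[[.5592,.0251,.012]]),)
o=sensors.get_obs();print(R.from_quat(o["tool_rot"]).as_matrix().round(3).tolist())
E
```

```text
bars [[0.5219, 0.0889, 0.0695], [0.5305, -0.0414, 0.0695]]
blade tip side [[0.547, 0.09, 0.0695], [0.5529, -0.0395, 0.0695]]
in tester -0.034074209242368286 0.06557365278405695
in tester -0.03197806284041224 -0.06497941952248913
H [(np.float64(0.0588), np.float64(0.0878)), (np.float64(0.0595), np.float64(0.0472)), (np.float64(0.0325), np.float64(0.047)), (np.float64(0.0324), np.float64(0.0893)), (np.float64(0.0599), np.float64(-0.0472)), (np.float64(0.0606), np.float64(-0.0884)), (np.float64(0.035), np.float64(-0.0885)), (np.float64(0.033), np.float64(-0.047))]
bin [[143.0, 267.0], [154.0, 200.0], [226.0, 212.0], [215.0, 278.0]] [[0.384, 0.397, 0.045], [0.538, 0.383, 0.045], [0.511, 0.215, 0.045], [0.36, 0.233, 0.045]] [0.4483 0.3068 0.045 ]
tray [[420.0, 209.0], [486.0, 209.0], [486.0, 272.0], [420.0, 272.0]] [[0.527, -0.243, 0.018], [0.528, -0.4, 0.018], [0.38, -0.392, 0.018], [0.379, -0.239, 0.018]] [ 0.4534 -0.3184  0.018 ]
proj [[307.88107396 194.92937355]]
[[-0.969, 0.246, -0.0], [0.246, 0.969, -0.0], [0.0, -0.0, -1.0]]
```

drive_tool(deltas=[[[-30.2, -25.6, 0, 0, 0, 0], [-30.2, -25.6, 0, 0, 0, 0], [-30.2, -25.6, 0, 0, 0, 0], [-30.2, -25.6, 0, 0, 0, 0], [-30.2, -25.6, 0, 0, 0, 0], [-30.2, -25.6, 0, 0, 0, 0], [-30.2, -25.6, 0, 0, 0, 0], [-30.2, -25.6, 0, 0, 0, 0]]], gripper=40, squeeze=10)

```text
time: 1.07
position: [0.3384, 0.3462, 0.2448]
tool_rot: [0.124, 0.992, 0.0, 0.0]
ft_force: [0.7, 0.1, 0.2]
grip_width: 0.0418
grip_force: 0.0
```

drive_tool(deltas=[[[-30.2, -25.6, 0, 0, 0, 0], [-30.2, -25.6, 0, 0, 0, 0], [-30.2, -25.6, 0, 0, 0, 0], [-30.2, -25.6, 0, 0, 0, 0], [-30.2, -25.6, 0, 0, 0, 0], [-30.2, -25.6, 0, 0, 0, 0], [-30.2, -25.6, 0, 0, 0, 0], [-30.2, -25.6, 0, 0, 0, 0]]])

```text
time: 1.73
position: [0.5223, 0.0879, 0.2448]
tool_rot: [0.124, 0.992, 0.0, 0.0]
ft_force: [1.4, 0.6, -1.4]
grip_width: 0.0351
grip_force: 0.0
```

drive_tool(deltas=[[[0, 0, 0, 0, 0, -0.0995], [0, 0, 0, 0, 0, -0.0995], [0, 0, 0, 0, 0, -0.0995], [0, 0, 0, 0, 0, 0], [0, 0, 0, 0, 0, 0], [0, 0, 0, 0, 0, 0]]])

```text
time: 2.23
position: [0.5213, 0.0899, 0.2447]
tool_rot: [-0.024, 1.0, 0.0, 0.0]
ft_force: [0.6, 0.5, -0.4]
grip_width: 0.0347
grip_force: 0.0
```

```bash
cat >> h.py <<'E'
def to(x,y,z,yaw=None):
    o=sensors.get_obs(); M=R.from_quat(o["tool_rot"]).as_matrix(); p=np.array(o["position"])
    print("t",o["time"],"p",p.round(4),"F",np.round(o["ft_force"],2),"w",o["grip_width"],"tool mm",((np.array([x,y,z])-p)@M*1000).round(1),"xang",np.degrees(np.arctan2(M[1,0],M[0,0])).round(2),"zax",M[:,2].round(4))
E
python3 -c "
from h import *
to(.5219,.0889,.053)"
```

```text
t 2.2333 p [0.5213 0.0899 0.2447] F [ 0.56  0.53 -0.39] w 0.03472640329694662 tool mm [ -0.5  -1.1 191.7] xang -177.26 zax [ 2.e-04  0.e+00 -1.e+00]
```

drive_tool(deltas=[[[-0.5, -1, 30, 0, 0, 0], [0, 0, 30, 0, 0, 0], [0, 0, 30, 0, 0, 0], [0, 0, 25, 0, 0, 0], [0, 0, 0, 0, 0, 0], [0, 0, 0, 0, 0, 0]]])

```text
time: 2.73
position: [0.5211, 0.0891, 0.1288]
tool_rot: [-0.025, 1.0, 0.0, -0.002]
ft_force: [-0.6, 0.0, 0.4]
grip_width: 0.0348
grip_force: 0.0
```

```bash
python3 -c "
from h import *
to(.5219,.0889,.053)
c=cam('side'); save('s1.png',cv2.resize(c['img'][60:250,240:420],None,fx=3,fy=3,interpolation=cv2.INTER_CUBIC))"
```

```text
t 2.7333 p [0.5211 0.0891 0.1288] F [-0.6   0.02  0.45] w 0.0347668842858493 tool mm [-1.  -0.2 75.8] xang -177.18 zax [-3.e-03  1.e-04 -1.e+00]
```

View pics/s1.png

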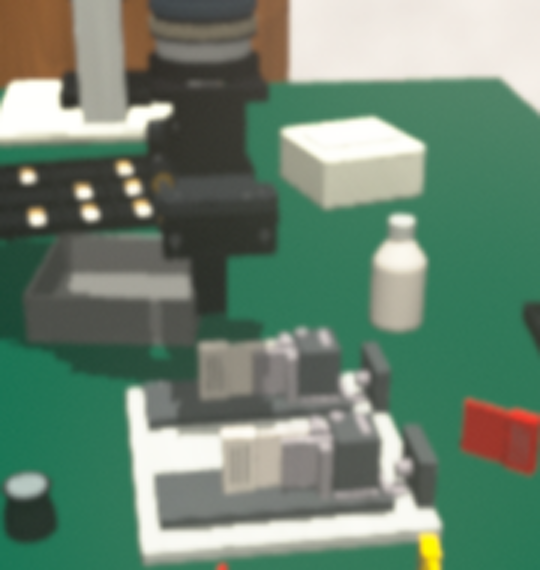

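The gripper is above the left card: the finger is at crop (210,290) and the bar at (215,368). I'll lower it onto the bar.

drive_tool(deltas=[[[-0.5, 0, 20, 0, 0, 0], [0, 0, 20, 0, 0, 0], [0, 0, 20, 0, 0, 0], [0, 0, 15, 0, 0, 0], [0, 0, 0, 0, 0, 0], [0, 0, 0, 0, 0, 0], [0, 0, 0, 0, 0, 0], [0, 0, 0, 0, 0, 0]]])

```text
time: 3.45
position: [0.5238, 0.0888, 0.0564]
tool_rot: [-0.025, 1.0, -0.0, 0.002]
ft_force: [0.5, -0.6, -0.1]
grip_width: 0.0347
grip_force: 0.0
```

drive_tool(deltas=[[[0, 0, 0, 0, 0, 0], [0, 0, 0, 0, 0, 0], [0, 0, 0, 0, 0, 0], [0, 0, 0, 0, 0, 0], [0, 0, 0, 0, 0, 0], [0, 0, 0, 0, 0, 0], [0, 0, 0, 0, 0, 0], [0, 0, 0, 0, 0, 0]]], gripper=0, squeeze=6)

```text
time: 4.12
position: [0.5224, 0.0889, 0.0547]
tool_rot: [-0.025, 1.0, 0.0, 0.0]
ft_force: [-1.5, 0.0, 2.7]
grip_width: 0.0096
grip_force: 6.0
```

```bash
python3 -c "
from h import *
to(.5219,.0889,.053)"
```

```text
t 4.1167 p [0.5224 0.0889 0.0547] F [-1.51  0.01  2.71] w 0.00962998711821077 tool mm [0.5 0.  1.7] xang -177.15 zax [ 0.  0. -1.]
```

drive_tool(deltas=[[[0, 0, 0, 0, 0, 0], [0, 0, 0, 0, 0, 0], [0, 0, 0, 0, 0, 0], [0, 0, 0, 0, 0, 0]]], gripper=0, squeeze=35)

```text
time: 4.45
position: [0.5224, 0.0889, 0.0547]
tool_rot: [-0.025, 1.0, 0.0, 0.0]
ft_force: [-0.6, 1.7, 4.4]
grip_width: 0.0096
grip_force: 35.0
```

drive_tool(deltas=[[[0.5, 0, 0, 0, 0, 0], [0.5, 0, 0, 0, 0, 0], [0, 0, 0, 0, 0, 0], [0, 0, 0, 0, 0, 0], [0, 0, 0, 0, 0, 0]]])

```text
time: 4.87
position: [0.522, 0.0889, 0.0547]
tool_rot: [-0.025, 1.0, 0.0, 0.001]
ft_force: [2.0, 2.3, 4.0]
grip_width: 0.0098
grip_force: 35.0
```

drive_tool(deltas=[[[0.5, 0, 0, 0, 0, 0], [0.3, 0, 0, 0, 0, 0], [0, 0, 0, 0, 0, 0], [0, 0, 0, 0, 0, 0], [0, 0, 0, 0, 0, 0]]])

```text
time: 5.28
position: [0.5214, 0.0887, 0.0547]
tool_rot: [-0.025, 1.0, -0.0, 0.001]
ft_force: [2.4, 2.9, 2.5]
grip_width: 0.0096
grip_force: 35.0
```

drive_tool(deltas=[[[0.5, 0, 0, 0, 0, 0], [0.3, 0, 0, 0, 0, 0], [0, 0, 0, 0, 0, 0], [0, 0, 0, 0, 0, 0], [0, 0, 0, 0, 0, 0]]])

```text
time: 5.7
position: [0.5202, 0.0886, 0.0547]
tool_rot: [-0.025, 1.0, -0.0, 0.0]
ft_force: [3.9, 2.5, 3.6]
grip_width: 0.0099
grip_force: 35.0
```

drive_tool(deltas=[[[0.5, 0, 0, 0, 0, 0], [0, 0, 0, 0, 0, 0], [0, 0, 0, 0, 0, 0], [0, 0, 0, 0, 0, 0]]])

```text
time: 6.03
position: [0.5195, 0.0886, 0.0547]
tool_rot: [-0.025, 1.0, -0.0, 0.0]
ft_force: [4.4, 1.9, 3.8]
grip_width: 0.0095
grip_force: 35.0
```

drive_tool(deltas=[[[0.5, 0, 0, 0, 0, 0], [0, 0, 0, 0, 0, 0], [0, 0, 0, 0, 0, 0], [0, 0, 0, 0, 0, 0]]])

```text
time: 6.37
position: [0.5192, 0.0886, 0.0547]
tool_rot: [-0.025, 1.0, -0.0, 0.001]
ft_force: [4.5, 2.4, 3.8]
grip_width: 0.0097
grip_force: 35.0
```

drive_tool(deltas=[[[0.5, 0, 0, 0, 0, 0], [0, 0, 0, 0, 0, 0], [0, 0, 0, 0, 0, 0], [0, 0, 0, 0, 0, 0]]])

```text
time: 6.7
position: [0.5191, 0.0886, 0.0547]
tool_rot: [-0.025, 1.0, -0.0, 0.001]
ft_force: [4.7, 2.1, 1.9]
grip_width: 0.01
grip_force: 35.0
```

drive_tool(deltas=[[[0.6, 0, 0, 0, 0, 0], [0, 0, 0, 0, 0, 0], [0, 0, 0, 0, 0, 0], [0, 0, 0, 0, 0, 0]]])

```text
time: 7.03
position: [0.5189, 0.0886, 0.0547]
tool_rot: [-0.025, 1.0, -0.0, 0.001]
ft_force: [5.8, 3.1, 2.5]
grip_width: 0.0097
grip_force: 35.0
```

drive_tool(deltas=[[[0.6, 0, 0, 0, 0, 0], [0, 0, 0, 0, 0, 0], [0, 0, 0, 0, 0, 0], [0, 0, 0, 0, 0, 0]]])

```text
time: 7.37
position: [0.5187, 0.0886, 0.0547]
tool_rot: [-0.025, 1.0, -0.0, 0.002]
ft_force: [6.9, 3.7, 2.4]
grip_width: 0.0096
grip_force: 35.0
```

drive_tool(deltas=[[[0.6, 0, 0, 0, 0, 0], [0, 0, 0, 0, 0, 0], [0, 0, 0, 0, 0, 0], [0, 0, 0, 0, 0, 0]]])

```text
time: 7.7
position: [0.5185, 0.0886, 0.0547]
tool_rot: [-0.025, 1.0, 0.0, 0.002]
ft_force: [7.2, 3.3, 0.6]
grip_width: 0.0097
grip_force: 35.0
```

drive_tool(deltas=[[[0.6, 0, 0, 0, 0, 0], [0, 0, 0, 0, 0, 0], [0, 0, 0, 0, 0, 0], [0, 0, 0, 0, 0, 0]]])

```text
time: 8.03
position: [0.5183, 0.0886, 0.0547]
tool_rot: [-0.025, 1.0, -0.0, 0.003]
ft_force: [8.6, 3.4, 0.3]
grip_width: 0.0098
grip_force: 35.0
```

drive_tool(deltas=[[[0.6, 0, 0, 0, 0, 0], [0, 0, 0, 0, 0, 0], [0, 0, 0, 0, 0, 0], [0, 0, 0, 0, 0, 0]]])

```text
time: 8.37
position: [0.5181, 0.0886, 0.0547]
tool_rot: [-0.025, 1.0, -0.0, 0.003]
ft_force: [8.9, 3.4, -0.2]
grip_width: 0.0099
grip_force: 35.0
```

drive_tool(deltas=[[[0.5, 0, 0, 0, 0, 0], [0, 0, 0, 0, 0, 0], [0, 0, 0, 0, 0, 0], [0, 0, 0, 0, 0, 0]]])

```text
time: 8.7
position: [0.518, 0.0886, 0.0547]
tool_rot: [-0.025, 1.0, 0.0, 0.003]
ft_force: [9.7, 4.0, -0.7]
grip_width: 0.0097
grip_force: 35.0
```

```bash
python3 -c "
from h import *
to(.5219,.0889,.053)
c=cam('side'); save('s2.png',cv2.resize(c['img'][160:250,275:400],None,fx=6,fy=6,interpolation=cv2.INTER_CUBIC))"
```

```text
t 8.7 p [0.518  0.0886 0.0547] F [ 9.68  4.02 -0.72] w 0.009718816807314725 tool mm [-3.9  0.2  1.7] xang -177.18 zax [ 6.7e-03  2.0e-04 -1.0e+00]
```

View pics/s2.png

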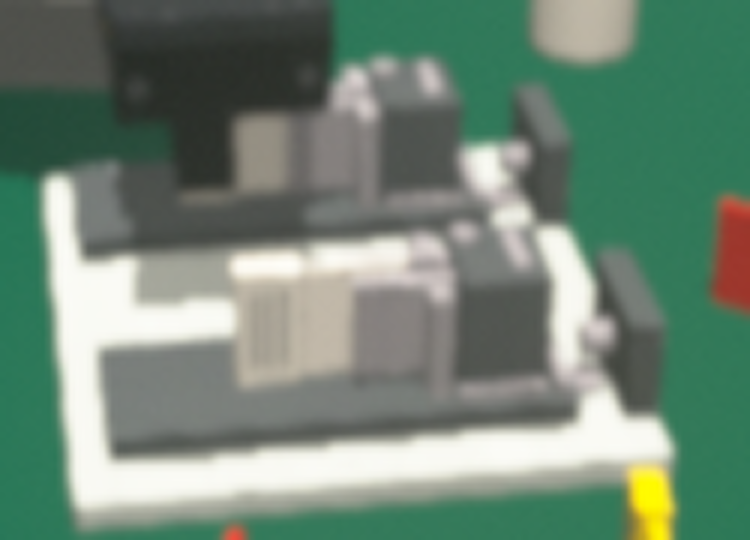

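The left clip held at about 10 N: card and clip moved together, and the force rose at roughly the spring rate. I'll relax the pull before letting go.

drive_tool(deltas=[[[-1, 0, 0, 0, 0, 0], [-1, 0, 0, 0, 0, 0], [-1, 0, 0, 0, 0, 0], [-1, 0, 0, 0, 0, 0], [-0.5, 0, 0, 0, 0, 0], [0, 0, 0, 0, 0, 0], [0, 0, 0, 0, 0, 0], [0, 0, 0, 0, 0, 0]]])

```text
time: 9.42
position: [0.5194, 0.0886, 0.0547]
tool_rot: [-0.025, 1.0, -0.0, 0.0]
ft_force: [4.6, 2.7, 4.6]
grip_width: 0.0099
grip_force: 35.0
```

drive_tool(deltas=[[[-0.8, 0, 0, 0, 0, 0], [-0.7, 0, 0, 0, 0, 0], [0, 0, 0, 0, 0, 0], [0, 0, 0, 0, 0, 0], [0, 0, 0, 0, 0, 0]]])

```text
time: 9.83
position: [0.5198, 0.0887, 0.0547]
tool_rot: [-0.025, 1.0, -0.0, -0.001]
ft_force: [1.8, 1.4, 6.3]
grip_width: 0.0096
grip_force: 35.0
```

drive_tool(deltas=[[[-0.5, 0, 0, 0, 0, 0], [-0.3, 0, 0, 0, 0, 0], [0, 0, 0, 0, 0, 0], [0, 0, 0, 0, 0, 0], [0, 0, 0, 0, 0, 0]]])

```text
time: 10.25
position: [0.5201, 0.0887, 0.0547]
tool_rot: [-0.025, 1.0, -0.0, -0.001]
ft_force: [1.7, 1.1, 6.8]
grip_width: 0.0098
grip_force: 35.0
```

drive_tool(deltas=[[[0, 0, 0, 0, 0, 0], [0, 0, 0, 0, 0, 0], [0, 0, 0, 0, 0, 0], [0, 0, 0, 0, 0, 0], [0, 0, -15, 0, 0, 0], [0, 0, -25, 0, 0, 0], [0, 0, -25, 0, 0, 0], [0, 0, 0, 0, 0, 0]]], gripper=40)

```text
time: 10.92
position: [0.5232, 0.0887, 0.1227]
tool_rot: [-0.025, 1.0, -0.0, 0.003]
ft_force: [0.5, -0.0, 0.5]
grip_width: 0.0348
grip_force: 0.0
```

```bash
python3 -c "
from h import *
to(.5305,-.0414,.120)
c=cam('side'); save('s3.png',cv2.resize(c['img'][160:250,275:400],None,fx=6,fy=6,interpolation=cv2.INTER_CUBIC))"
```

```text
t 10.9167 p [0.5232 0.0887 0.1227] F [ 0.53 -0.03  0.51] w 0.0347758544475985 tool mm [  -0.8 -130.3    2.8] xang -177.14 zax [ 5.3e-03 -4.0e-04 -1.0e+00]
```

View pics/s3.png

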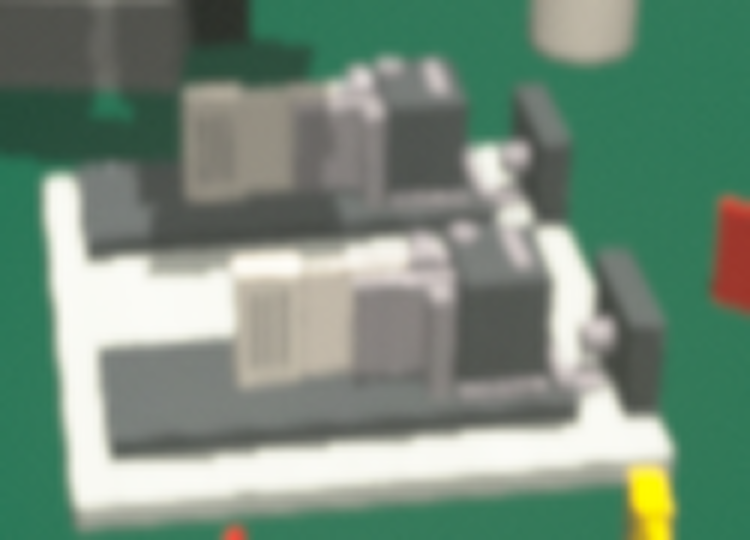

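The left card is back and still held; its bar is at crop (210,140). I'll move to the right lane.

drive_tool(deltas=[[[0, -30, 0, 0, 0, 0], [0, -35, 0, 0, 0, 0], [0, -35, 0, 0, 0, 0], [0, -30.3, 0, 0, 0, 0], [0, 0, 0, 0, 0, 0], [0, 0, 0, 0, 0, 0], [0, 0, 0, 0, 0, 0], [0, 0, 0, 0, 0, 0]]])

```text
time: 11.63
position: [0.527, -0.0401, 0.1188]
tool_rot: [-0.025, 1.0, 0.001, -0.001]
ft_force: [0.0, -0.5, 0.2]
grip_width: 0.0349
grip_force: 0.0
```

```bash
python3 -c "
from h import *
to(.5305,-.0414,.0535)"
```

```text
t 11.6333 p [ 0.527  -0.0401  0.1188] F [ 0.01 -0.51  0.24] w 0.0348654473242781 tool mm [-3.6 -1.5 65.3] xang -177.1 zax [-0.0025  0.001  -1.    ]
```

drive_tool(deltas=[[[-3, -1.3, 15, 0, 0, 0], [0, 0, 20, 0, 0, 0], [0, 0, 20, 0, 0, 0], [0, 0, 10, 0, 0, 0], [0, 0, 0, 0, 0, 0], [0, 0, 0, 0, 0, 0], [0, 0, 0, 0, 0, 0], [0, 0, 0, 0, 0, 0]]])

```text
time: 12.3
position: [0.5318, -0.0424, 0.0555]
tool_rot: [-0.025, 1.0, -0.0, 0.001]
ft_force: [0.3, 0.4, -0.6]
grip_width: 0.0348
grip_force: 0.0
```

drive_tool(deltas=[[[0, 0, 0, 0, 0, 0], [0, 0, 0, 0, 0, 0], [0, 0, 0, 0, 0, 0], [0, 0, 0, 0, 0, 0], [0, 0, 0, 0, 0, 0], [0, 0, 0, 0, 0, 0], [0, 0, 0, 0, 0, 0], [0, 0, 0, 0, 0, 0]]], gripper=0, squeeze=6)

```text
time: 12.97
position: [0.5311, -0.0425, 0.0548]
tool_rot: [-0.025, 1.0, -0.0, 0.0]
ft_force: [-0.4, 0.2, 4.1]
grip_width: 0.0103
grip_force: 6.0
```

drive_tool(deltas=[[[0, 0, 0, 0, 0, 0], [0, 0, 0, 0, 0, 0], [0, 0, 0, 0, 0, 0], [0, 0, 0, 0, 0, 0]]], squeeze=35)

```text
time: 13.3
position: [0.531, -0.0421, 0.0547]
tool_rot: [-0.025, 1.0, 0.0, -0.0]
ft_force: [-0.0, 2.9, 5.3]
grip_width: 0.0099
grip_force: 35.0
```

drive_tool(deltas=[[[0.5, 0, 0, 0, 0, 0], [0.5, 0, 0, 0, 0, 0], [0.5, 0, 0, 0, 0, 0], [0.5, 0, 0, 0, 0, 0], [0.5, 0, 0, 0, 0, 0], [0, 0, 0, 0, 0, 0], [0, 0, 0, 0, 0, 0]]])

```text
time: 13.88
position: [0.5301, -0.0422, 0.0547]
tool_rot: [-0.025, 1.0, 0.0, 0.002]
ft_force: [2.2, 6.4, 3.8]
grip_width: 0.0097
grip_force: 35.0
```

drive_tool(deltas=[[[0.5, 0, 0, 0, 0, 0], [0.5, 0, 0, 0, 0, 0], [0, 0, 0, 0, 0, 0], [0, 0, 0, 0, 0, 0]]])

```text
time: 14.22
position: [0.5296, -0.0424, 0.0548]
tool_rot: [-0.025, 1.0, -0.0, 0.002]
ft_force: [4.5, 6.8, 2.9]
grip_width: 0.0098
grip_force: 35.0
```

drive_tool(deltas=[[[0.5, 0, 0, 0, 0, 0], [0.5, 0, 0, 0, 0, 0], [0, 0, 0, 0, 0, 0], [0, 0, 0, 0, 0, 0]]])

```text
time: 14.55
position: [0.5292, -0.0425, 0.0548]
tool_rot: [-0.025, 1.0, -0.0, 0.003]
ft_force: [4.8, 5.5, 1.9]
grip_width: 0.0101
grip_force: 35.0
```

drive_tool(deltas=[[[0, 0.7, 0, 0, 0, 0], [0, 0.5, 0, 0, 0, 0], [0.5, 0, 0, 0, 0, 0], [0, 0, 0, 0, 0, 0], [0, 0, 0, 0, 0, 0]]])

```text
time: 14.97
position: [0.5279, -0.042, 0.0548]
tool_rot: [-0.025, 1.0, -0.0, 0.002]
ft_force: [3.9, 3.5, 2.6]
grip_width: 0.0098
grip_force: 35.0
```

drive_tool(deltas=[[[0.6, 0, 0, 0, 0, 0], [0, 0, 0, 0, 0, 0], [0, 0, 0, 0, 0, 0], [0, 0, 0, 0, 0, 0]]])

```text
time: 15.3
position: [0.5273, -0.0419, 0.0548]
tool_rot: [-0.025, 1.0, -0.0, 0.002]
ft_force: [4.3, 3.8, 1.1]
grip_width: 0.0095
grip_force: 35.0
```

drive_tool(deltas=[[[0.6, 0, 0, 0, 0, 0], [0, 0, 0, 0, 0, 0], [0, 0, 0, 0, 0, 0], [0, 0, 0, 0, 0, 0]]])

```text
time: 15.63
position: [0.5266, -0.0419, 0.0548]
tool_rot: [-0.025, 1.0, -0.0, 0.002]
ft_force: [4.0, 3.5, 2.3]
grip_width: 0.01
grip_force: 35.0
```

drive_tool(deltas=[[[0.6, 0, 0, 0, 0, 0], [0.5, 0, 0, 0, 0, 0], [0, 0, 0, 0, 0, 0], [0, 0, 0, 0, 0, 0]]])

```text
time: 15.97
position: [0.5254, -0.042, 0.0548]
tool_rot: [-0.025, 1.0, -0.0, 0.002]
ft_force: [4.3, 3.1, 1.7]
grip_width: 0.0096
grip_force: 35.0
```

drive_tool(deltas=[[[0.6, 0, 0, 0, 0, 0], [0.6, 0, 0, 0, 0, 0], [0, 0, 0, 0, 0, 0], [0, 0, 0, 0, 0, 0]]])

```text
time: 16.3
position: [0.5242, -0.042, 0.0548]
tool_rot: [-0.025, 1.0, -0.0, 0.002]
ft_force: [3.8, 2.9, 2.9]
grip_width: 0.0103
grip_force: 35.0
```

drive_tool(deltas=[[[0.6, 0, 0, 0, 0, 0], [0.6, 0, 0, 0, 0, 0], [0, 0, 0, 0, 0, 0], [0, 0, 0, 0, 0, 0]]])

```text
time: 16.63
position: [0.5229, -0.0421, 0.0548]
tool_rot: [-0.025, 1.0, -0.0, 0.002]
ft_force: [3.8, 3.9, 1.4]
grip_width: 0.0101
grip_force: 35.0
```

drive_tool(deltas=[[[2, 0, 0, 0, 0, 0], [2, 0, 0, 0, 0, 0], [2, 0, 0, 0, 0, 0], [2, 0, 0, 0, 0, 0], [2, 0, 0, 0, 0, 0], [2, 0, 0, 0, 0, 0], [0, 0, 0, 0, 0, 0]]])

```text
time: 17.22
position: [0.5091, -0.0429, 0.0548]
tool_rot: [-0.025, 1.0, -0.0, 0.0]
ft_force: [1.9, -0.6, 3.9]
grip_width: 0.01
grip_force: 35.0
```

drive_tool(deltas=[[[2, 0, 0, 0, 0, 0], [3, 0, 0, 0, 0, 0], [3, 0, 0, 0, 0, 0], [4, 0, 0, 0, 0, 0], [5, 0, 0, 0, 0, 0], [0, 0, 0, 0, 0, 0], [0, 0, 0, 0, 0, 0], [0, 0, 0, 0, 0, 0]]])

```text
time: 17.88
position: [0.4917, -0.0433, 0.0547]
tool_rot: [-0.025, 1.0, 0.0, -0.0]
ft_force: [2.7, -0.4, 6.2]
grip_width: 0.0097
grip_force: 35.0
```

```bash
python3 -c "
from h import *
to(.4534,-.3184,.12)
c=cam('side'); save('s4.png',cv2.resize(c['img'][150:400,215:425],None,fx=2.4,fy=2.4,interpolation=cv2.INTER_CUBIC))"
```

```text
t 17.8833 p [ 0.4917 -0.0433  0.0547] F [ 2.68 -0.35  6.15] w 0.009662553908594143 tool mm [  52.  -272.9  -65.3] xang -177.15 zax [-8.e-04 -0.e+00 -1.e+00]
```

View pics/s4.png

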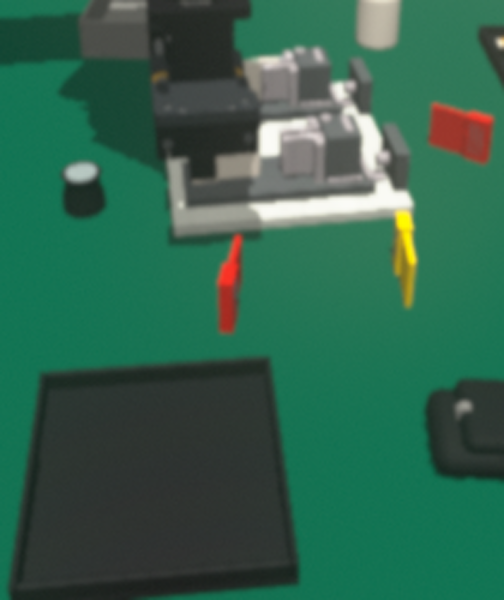

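The right card is out of the jaws: the blade tip is at crop (258,165) and the jaws start at (282,155). That makes the right clip the weak one. I'll carry its card to the tray.

drive_tool(deltas=[[[0, 0, -15, 0, 0, 0], [0, 0, -25, 0, 0, 0], [0, 0, -25, 0, 0, 0], [0, 0, -20, 0, 0, 0], [10, -32, 0, 0, 0, 0], [10, -38, 0, 0, 0, 0], [10, -38, 0, 0, 0, 0], [10, -38, 0, 0, 0, 0]]])

```text
time: 18.6
position: [0.4564, -0.1904, 0.1385]
tool_rot: [-0.026, 1.0, 0.002, -0.003]
ft_force: [0.8, -0.3, 0.5]
grip_width: 0.0098
grip_force: 35.0
```

drive_tool(deltas=[[[10, -38, 0, 0, 0, 0], [10, -38, 0, 0, 0, 0], [0, -30, 0, 0, 0, 0], [0, -21, 0, 0, 0, 0], [0, 0, 0, 0, 0, 0], [0, 0, 0, 0, 0, 0], [0, 0, 0, 0, 0, 0]]])

```text
time: 19.18
position: [0.444, -0.3164, 0.1383]
tool_rot: [-0.025, 1.0, 0.002, -0.002]
ft_force: [-0.8, 1.1, -0.1]
grip_width: 0.0097
grip_force: 35.0
```

```bash
python3 -c "
from h import *
to(.445,-.3184,.039)
c=cam('side'); save('s5.png',cv2.resize(c['img'][100:400,180:480],None,fx=2,fy=2))"
```

```text
t 19.1833 p [ 0.444  -0.3164  0.1383] F [-0.77  1.06 -0.06] w 0.009740909654826806 tool mm [-1.3 -2.6 99.2] xang -177.15 zax [-0.0044  0.0049 -1.    ]
```

View pics/s5.png

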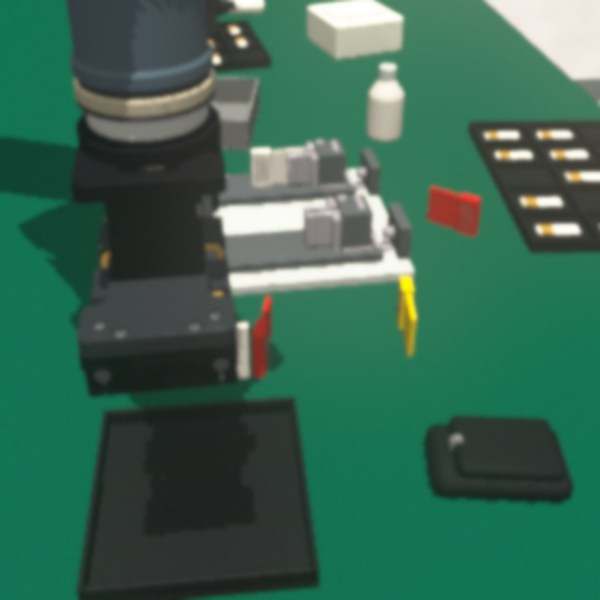

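The card is held, with its white tip at (243,350), and it hangs over the tray. The right clip has stayed in its lane. I'll lower the card and release it.

drive_tool(deltas=[[[-1, -2, 25, 0, 0, 0], [0, 0, 30, 0, 0, 0], [0, 0, 25, 0, 0, 0], [0, 0, 13, 0, 0, 0], [0, 0, 3, 0, 0, 0], [0, 0, 0, 0, 0, 0], [0, 0, 0, 0, 0, 0], [0, 0, 0, 0, 0, 0]]])

```text
time: 19.9
position: [0.4477, -0.3208, 0.0447]
tool_rot: [-0.025, 1.0, -0.001, 0.001]
ft_force: [0.4, 0.4, 0.4]
grip_width: 0.0101
grip_force: 35.0
```

drive_tool(deltas=[[[0, 0, 0, 0, 0, 0], [0, 0, 0, 0, 0, 0], [0, 0, 0, 0, 0, 0], [0, 0, 0, 0, 0, 0], [0, 0, -20, 0, 0, 0], [0, 0, -30, 0, 0, 0], [0, 0, -30, 0, 0, 0], [0, 0, -20, 0, 0, 0]]], gripper=45)

```text
time: 20.57
position: [0.4476, -0.3214, 0.1459]
tool_rot: [-0.025, 1.0, -0.001, 0.001]
ft_force: [0.1, -0.5, 0.5]
grip_width: 0.0389
grip_force: 0.0
```

```bash
python3 -c "
from h import *
yaw=.05; x=np.array([np.cos(yaw),np.sin(yaw)]); y=np.array([-x[1],x[0]]); print('hous', np.array([.5592,.0251])+.045*x-.0655*y)
to(*(np.array([.5592,.0251])+.045*x-.0665*y),.15)"
```

```text
hous [ 0.6074174  -0.03806908]
t 20.5667 p [ 0.4476 -0.3214  0.1459] F [ 0.15 -0.46  0.53] w 0.038943341244102286 tool mm [-173.7  274.    -4.3] xang -177.16 zax [ 0.0017 -0.0019 -1.    ]
```

drive_tool(deltas=[[[-21.7, 34.3, 0, 0, 0, 0], [-21.7, 34.3, 0, 0, 0, 0], [-21.7, 34.3, 0, 0, 0, 0], [-21.7, 34.3, 0, 0, 0, 0], [-21.7, 34.3, 0, 0, 0, 0], [-21.7, 34.3, 0, 0, 0, 0], [-21.7, 34.3, 0, 0, 0, 0], [-21.7, 34.3, 0, 0, 0, 0]]], gripper=75)

```text
time: 21.23
position: [0.6074, -0.0362, 0.1437]
tool_rot: [-0.025, 1.0, -0.0, -0.0]
ft_force: [1.5, -0.6, 0.2]
grip_width: 0.0653
grip_force: 0.0
```

drive_tool(deltas=[[[0, 0, 0, 0, 0, 0], [0, 0, 0, 0, 0, 0], [0, 0, 0, 0, 0, 0]]])

```text
time: 21.48
position: [0.6064, -0.0381, 0.1434]
tool_rot: [-0.025, 1.0, -0.0, -0.0]
ft_force: [-0.3, -0.7, 0.2]
grip_width: 0.0649
grip_force: 0.0
```

```bash
python3 -c "
from h import *
to(.6074,-.0381,.056)"
```

```text
t 21.4833 p [ 0.6064 -0.0381  0.1434] F [-0.26 -0.73  0.25] w 0.06494446292473544 tool mm [-1.1  0.  87.4] xang -177.09 zax [-9.e-04 -4.e-04 -1.e+00]
```

drive_tool(deltas=[[[-0.5, 0, 25, 0, 0, 0], [0, 0, 25, 0, 0, 0], [0, 0, 20, 0, 0, 0], [0, 0, 12, 0, 0, 0], [0, 0, 5, 0, 0, 0], [0, 0, 0, 0, 0, 0], [0, 0, 0, 0, 0, 0]]])

```text
time: 22.07
position: [0.6077, -0.039, 0.0571]
tool_rot: [-0.024, 1.0, -0.0, 0.0]
ft_force: [1.1, 0.4, 0.4]
grip_width: 0.0654
grip_force: 0.0
```

drive_tool(deltas=[[[0, 0, 0, 0, 0, 0], [0, 0, 0, 0, 0, 0], [0, 0, 0, 0, 0, 0], [0, 0, 0, 0, 0, 0], [0, 0, 0, 0, 0, 0], [0, 0, 0, 0, 0, 0], [0, 0, 0, 0, 0, 0]]], gripper=0, squeeze=30)

```text
time: 22.65
position: [0.6079, -0.037, 0.0571]
tool_rot: [-0.025, 1.0, 0.001, 0.001]
ft_force: [1.0, 4.2, 4.7]
grip_width: 0.0376
grip_force: 29.9
```

drive_tool(deltas=[[[0, 0, -5, 0, 0, 0], [0, 0, -10, 0, 0, 0], [0, 0, -20, 0, 0, 0], [0, 0, -25, 0, 0, 0], [0, 0, -30, 0, 0, 0], [0, 0, -20, 0, 0, 0], [0, 0, 0, 0, 0, 0], [0, 0, 0, 0, 0, 0]]])

```text
time: 23.32
position: [0.6075, -0.0388, 0.1672]
tool_rot: [-0.025, 1.0, -0.001, 0.001]
ft_force: [0.1, 0.8, -2.8]
grip_width: 0.0379
grip_force: 29.9
```

```bash
python3 -c "
from h import *
to(.448,.305,.165)
c=cam('top'); save('t6.png',cv2.resize(c['img'][100:300,130:500],None,fx=2,fy=2,interpolation=cv2.INTER_CUBIC))"
```

```text
t 23.3167 p [ 0.6075 -0.0388  0.1672] F [ 0.14  0.81 -2.76] w 0.03792636234113248 tool mm [142.1 351.3   1.5] xang -177.13 zax [ 0.0015 -0.0015 -1.    ]
```

View pics/t6.png

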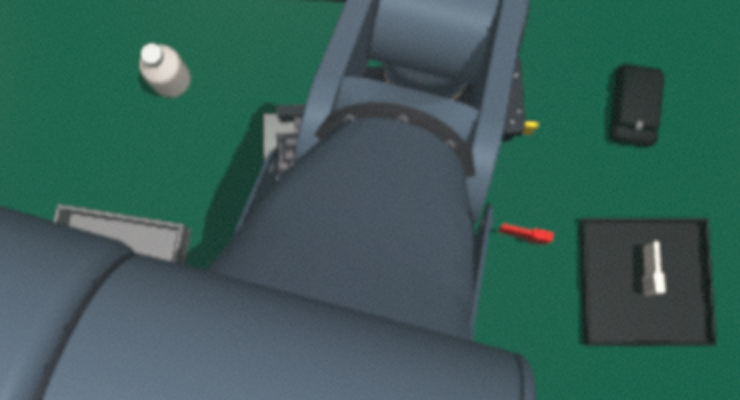

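The card lies in the tray at (653,268) in the crop. The force reading of about 2.8 N shows the clip is held. Next is the bin.

drive_tool(deltas=[[[13, 35.1, 0, 0, 0, 0], [13, 35.1, 0, 0, 0, 0], [13, 35.1, 0, 0, 0, 0], [13, 35.1, 0, 0, 0, 0], [13, 35.1, 0, 0, 0, 0], [13, 35.1, 0, 0, 0, 0], [13, 35.1, 0, 0, 0, 0], [13, 35.1, 0, 0, 0, 0]]])

```text
time: 24.03
position: [0.4871, 0.2379, 0.1643]
tool_rot: [-0.025, 1.0, -0.001, -0.002]
ft_force: [0.7, 1.3, -2.6]
grip_width: 0.0374
grip_force: 29.9
```

drive_tool(deltas=[[[13, 35.1, 0, 0, 0, 0], [13, 35.1, 0, 0, 0, 0], [0, 0, 0, 0, 0, 0], [0, 0, 0, 0, 0, 0], [0, 0, 0, 0, 0, 0]]])

```text
time: 24.45
position: [0.4592, 0.3053, 0.165]
tool_rot: [-0.025, 1.0, -0.001, -0.001]
ft_force: [1.1, 0.1, -2.4]
grip_width: 0.0379
grip_force: 29.9
```

```bash
python3 -c "
from h import *
to(.460,.305,.043)
c=cam('side'); save('s7.png',cv2.resize(c['img'][40:240,180:400],None,fx=3,fy=3))"
```

```text
t 24.45 p [0.4592 0.3053 0.165 ] F [ 1.09  0.1  -2.38] w 0.03790906218270628 tool mm [-1.10e+00 -1.00e-01  1.22e+02] xang -177.09 zax [-0.0028 -0.0021 -1.    ]
```

View pics/s7.png

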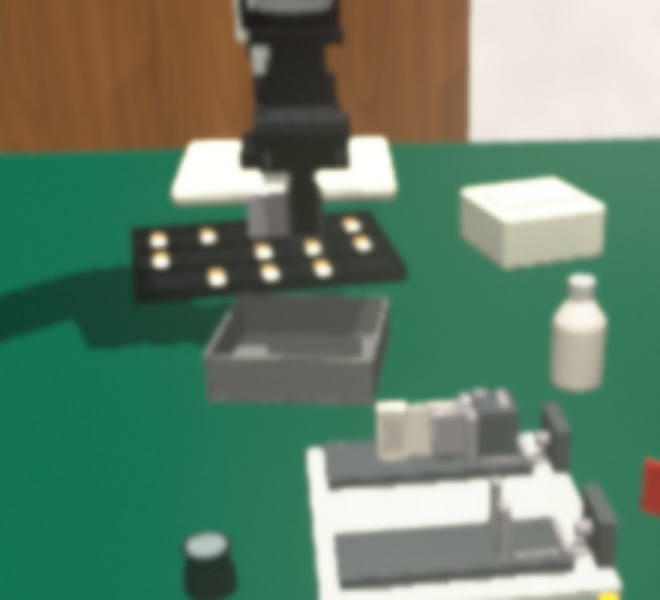

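The clip is in the gripper above the bin, at crop (270,215), and the left clip and card are undisturbed.

drive_tool(deltas=[[[-1, 0, 28, 0, 0, 0], [0, 0, 28, 0, 0, 0], [0, 0, 28, 0, 0, 0], [0, 0, 22, 0, 0, 0], [0, 0, 12, 0, 0, 0], [0, 0, 2, 0, 0, 0], [0, 0, 0, 0, 0, 0], [0, 0, 0, 0, 0, 0]]])

```text
time: 25.17
position: [0.4622, 0.3058, 0.0473]
tool_rot: [-0.024, 1.0, 0.0, 0.001]
ft_force: [0.4, -0.1, -2.2]
grip_width: 0.0382
grip_force: 29.9
```

drive_tool(deltas=[[[0, 0, 0, 0, 0, 0], [0, 0, 0, 0, 0, 0], [0, 0, 0, 0, 0, 0], [0, 0, -10, 0, 0, 0], [0, 0, -25, 0, 0, 0], [0, 0, -35, 0, 0, 0], [0, 0, -35, 0, 0, 0], [0, 0, -30, 0, 0, 0]]], gripper=65)

```text
time: 25.83
position: [0.4612, 0.3063, 0.1847]
tool_rot: [-0.025, 1.0, 0.0, 0.001]
ft_force: [0.9, 0.2, 0.3]
grip_width: 0.0566
grip_force: 0.0
```

drive_tool(deltas=[[[0, 35, -10, 0, 0, 0], [0, 35, 0, 0, 0, 0], [0, 35, 0, 0, 0, 0], [0, 35, 0, 0, 0, 0], [0, 0, 0, 0, 0, 0], [0, 0, 0, 0, 0, 0]]])

```text
time: 26.33
position: [0.4535, 0.4476, 0.1926]
tool_rot: [-0.027, 1.0, 0.0, 0.001]
ft_force: [-0.6, -0.5, -0.4]
grip_width: 0.0565
grip_force: 0.0
```

```bash
python3 -c "
from h import *
to(.5,0,.2)
c=cam('top'); print(proj(c,[[.6074-.0055,.0918,.0685],[.460,.305,.045]]))
a=cv2.resize(c['img'][140:290,130:500],None,fx=2.1,fy=2.1,interpolation=cv2.INTER_CUBIC)
b=cv2.resize(c['img'][140:210,255:360],None,fx=4,fy=4,interpolation=cv2.INTER_CUBIC)
A=np.zeros((600,780,3),np.uint8);A[:a.shape[0],:a.shape[1]]=a;A[318:318+280,:420]=b[:280]; save('t8.png',A)"
```

```text
t 26.3333 p [0.4535 0.4476 0.1926] F [-0.57 -0.54 -0.41] w 0.05648485652279166 tool mm [ -22.7 -449.5   -7.7] xang -176.96 zax [ 1.5e-03  8.0e-04 -1.0e+00]
[[278.64792955 172.19617497]
 [185.56259282 233.71201635]]
```

View pics/t8.png

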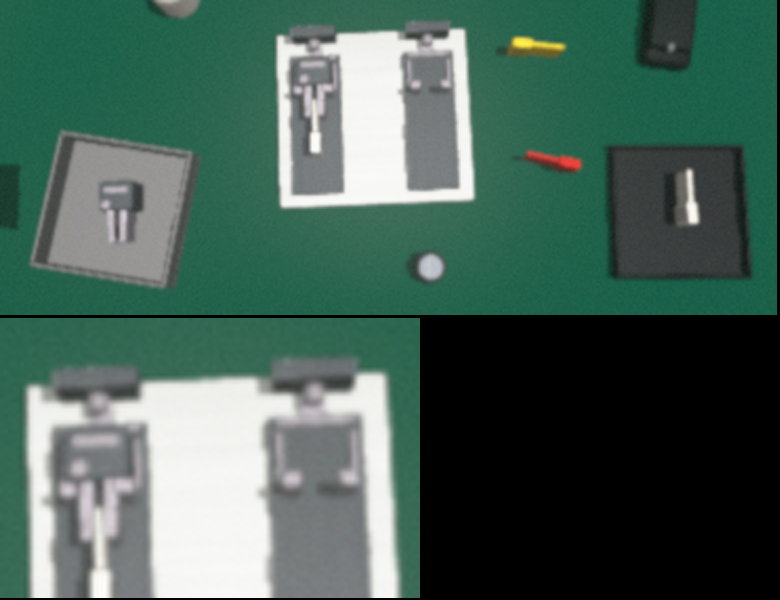

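The weak clip is in the bin at (120,205) and its card is in the tray at (686,200). The left clip and card are seated in their lane at (315,90), and both sleds look back at rest.

```bash
python3 -c "
from h import *
print(ticket.hand_in())"
```

```text
the job is handed in; nothing more can be done
None
```

I've handed the job in, but it returned no verdict: the left clip held its card at about 10 N, and the right clip was weak (card slid at about 4 N), so it is in the reject bin with its card in the tray, and the left clip is still seated holding its card.

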